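# Slide the spray can home into its holder

## Robot

A 7-joint arm with a two-finger parallel gripper is mounted at the origin on a cart in front of the work surface, level with it; the furniture and walls round the work are solid. World frame = base frame: x ahead of the robot, y to its left, z up, the work surface at z = 0. Lengths are in m, angles in rad, forces in N, time in s.
With the tool pointing down it reaches from about 0.35 to 0.9 m from the base axis. Payload 7.2 kg.
Tool frame: the origin (TCP) lies on the centre line of the jaws, within the pads' length; the fingertips stand 11 mm ahead of it and the grasp point (between the pads) lies 8 mm behind it; z points along the fingers, y is the line along which they close (so a half turn about z gives the same grasp; the last joint's range is limited). The gripper opens to 88 mm and grips with 3 to 60 N. Pads are 20 mm wide; open, the fingers measure 115 mm over their backs; the gripper's body (75 mm by 178 mm) begins 61 mm behind the grasp point.
Start: joints at [0.66, 0.411, -0.013, 1.596, 0.006, 1.134, -0.082], TCP at [0.467, -0.416, 0.199] pointing down, gripper open.
Joint ranges: [-2.95, 2.95], [-0.29, 1.99], [-1.47, 1.44], [0.14, 2.54], [-1.03, 4.17], [0.13, 1.85], [-2.86, 2.86]. Speed limits (rad/s): [2.39, 2.39, 3.01, 3.01, 3.14, 3.14, 3.14].

## Interface

Orientations are given as a unit quaternion [w, x, y, z].
In Python, from bench import sensors, viewer, workorder gives the robot as it stands.
- The arm moves only by the tool carry_out, never from a script. Its argument "increments" is a list of rows, each a list of 2 entries, a list of its own where there are three numbers: the shift along the world's x, y, z in mm, then the turn, a rotation vector about the world's x, y, z in rad. In form: [[[dx, dy, dz], [ax, ay, az]], ...]. A call has 1 to 8 rows; each row shifts and turns the commanded pose from where the row before left it; what a row does not reach is not made up. A row lasts 1/10 s, in which the tool goes at most 50 mm and 8.59 degrees, less where a joint would pass 70% of its speed; a pose out of reach is approached as far as the arm can. A call is refused whole if a number of a shift passes 50 or a number of a turn 0.15, either way. A call with a gripper value outside its range is refused whole. "jaw" is the closure, from 0 (fully open) to 1 (shut), set as the call begins (left out, the last holds). The fingers move at their own pace and stop on an object; "grip_force" is the grip in N (left out, the last holds). Time passes only in rows, so rows that do not move let the fingers close. It gives the time, the measured TCP pose, the force, the opening and the grip force at its end, in the units of the state.
- sensors.read_state(): the state, without advancing time (a new reading comes with each control period).
- viewer.snapshot(name): name is "scene" or "top" or "wrist"; returns a dict with "frame" (384x512x3 uint8, red, green, blue), "range_z" (384x512 float32, m along the optical axis (not along the pixel's ray), 0 where there is no reading), "fovy" (degrees; the focal length in pixels is half the picture's height over the tangent of half this angle, whatever the lens; pixels are square), "cx", "cy" (the principal point, pixels), "T" (4x4, takes a point from camera to world coordinates); the wrist camera has in their place "T_tool_cam" (4x4, takes a point from camera to tool coordinates, whose origin is the TCP and whose axes are the flange's). Camera axes: x right, y down, z forward; pixel columns grow to the right and rows downward; lengths in m; the calibration is good to about 2 mm. The wrist camera is an equidistant fisheye: a pixel r from the principal point sees the ray r / f radians off the axis. A picture is of the moment at which its call begins: read the wrist's pose just before it.
- workorder.sign_off(): hands the job in; it is judged then, once.
The state is a dict: "time_s": time; "joint_pos": joint angles; "dq": joint speeds; "joint_torque": joint torques, N m; "eef_pos": TCP position; "tool_rot": TCP orientation; "wrist_force": force on the tool from outside, world axes, zero at the start; "ft_torque": the same for the moment, N m; "finger_gap": finger opening in m; "grasp_force": force on a finger pad.
Only numpy, scipy, OpenCV 4.12 (cv2) and the standard library are available. Lean on these libraries where they do the work, as an engineer would, in place of code of your own. Each camera call takes 0.05 s, during which the arm holds its last target. There are 200 camera calls.

## Task

Push the tall spray can across the worktop into the empty one of the two white bottle holders, until it stands upright and fully home against the holder's back. Push it from outside with the fingertips, low on its body, so that it slides without tipping over; do not take it between the fingers or lift it. Leave the squeeze bottle standing in the other holder, and do not disturb the dropper bottle, the roll of tape or the dosing cup.

Things in the scene. Friction and masses are not known exactly. Their poses are not given: they have to be found in the camera images.
- care_can: Tall spray can with a black carry loop on top, loose, about 0.34 kg, upright on the open worktop. Round body 54 mm in diameter, of nearly even width to 150 mm high; 169 mm with the loop. Origin: centre of its underside; z up its axis. Pushed above about a quarter of its height it may tip instead of slide.
- empty_holder: Empty white steel holder, fixed: a floorless U of walls 50 mm high, 3 mm thick, open at its -x side (roughly to the robot), bay 72 mm wide. Origin: on the worktop where the can's axis is, within 3 mm, when home; x points into the bay. Back wall's face at x = +28 mm, side walls from x = -22 mm, ends flared to x = -36 mm, mouth about 90 mm wide. Feet 5 mm high reach y = +-54 mm.
- bottle_holder: Second holder, the same shape and frame, fixed at the other side, 0.19 to 0.30 m away; the squeeze bottle stands in it.
- squeeze_bottle: Squeeze bottle with a thin white nozzle, 52 mm in diameter, 168 mm high, loose, standing (leaning by up to 3 degrees) in the second holder; leave it. Origin: centre of its underside, z up.
- bottle_1: Small brown dropper bottle, 33 mm in diameter, 102 mm high, loose, standing to the right; leave it. Origin: centre of its underside.
- tape_1: Roll of black tape, 57 mm across, 19 mm high, loose, lying to the left; leave it. Origin: centre of its underside.
- dosing_ball: Pale round dosing cup, 66 mm across, 50 mm high, loose, standing to the left and further back; leave it. Origin: centre of its underside.

How it is judged:
By the outcome, as a careful person would: the job done as asked, in the order asked, and still so for the second after the job is handed in, with the robot touching nothing.
It also fails if it takes over 64 s, if anything falls off the work surface, if the arm or the gripper's body presses on something with over 40 N, if the wrist force passes 120 N, or if a joint passes its speed limit or range.

## Working session

There is one attempt and no reset: what is moved stays moved. The work goes in short steps, Python scripts to look and compute and a tool call to move; the robot and the scene stay as the last step left them, time stands still between calls to the robot, and variables do not carry over. Pictures are saved under pics/ and viewed, at most 10 in all, crops included, and the job is handed in when it is done.

Besides the shell and the picture viewer there is one more tool, called as a command line: name --argument value ..., lists and objects as JSON in quotes. carry_out: Moves the arm, as the interface text tells. Its arguments: {"type":"object","properties":{"increments":{"type":"array","items":{"type":"array"}},"jaw":{"type":"number"},"grip_force":{"type":"number"}},"required":["increments"]}

```bash
mkdir -p pics
cat > h.py <<'E'
import numpy as np, cv2
from bench import sensors, viewer
def cloud(s):
    h,w=s['range_z'].shape; f=h/2/np.tan(np.radians(s['fovy'])/2)
    u,v=np.meshgrid(np.arange(w),np.arange(h)); z=s['range_z']
    P=np.stack([(u-s['cx'])/f*z,(v-s['cy'])/f*z,z],-1)
    P=P@s['T'][:3,:3].T+s['T'][:3,3]; P[z==0]=np.nan
    return P
E
python3 - <<'E'
from h import *
import pickle
st=sensors.read_state(); print(st['time_s'],st['eef_pos'],st['tool_rot'])
ims=[]
for n in ('scene','top'):
    s=viewer.snapshot(n); pickle.dump(s,open(n+'.pkl','wb')); P=cloud(s)
    print(n,s['fovy'],s['T'].round(3).tolist(),(s['range_z']>0).mean())
    cv2.imwrite(f'pics/{n}0.png',s['frame'][...,::-1])
E
```

```text
0.0 [ 0.46611496 -0.41553755  0.19821763] [-7.01320132e-04  9.12512630e-01  4.09047752e-01 -3.80610413e-04]
scene 53.09457815677489 [[-0.709, -0.463, 0.531, 0.013], [-0.705, 0.474, -0.528, 0.519], [-0.007, -0.749, -0.662, 0.716], [0.0, 0.0, 0.0, 1.0]] 0.9959157307942709
top 54.089548224829045 [[-0.023, -0.996, 0.091, 0.466], [-1.0, 0.022, -0.01, 0.001], [0.008, -0.091, -0.996, 1.259], [0.0, 0.0, 0.0, 1.0]] 0.9959462483723959
```

View pics/scene0.png

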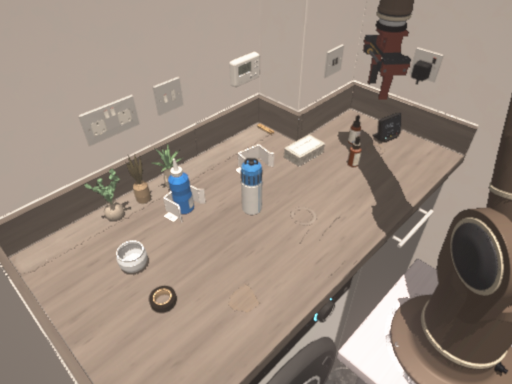

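View pics/top0.png

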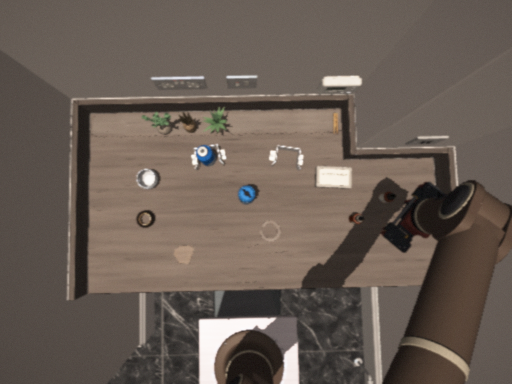

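The scene view shows the silver/blue can at (252,187), the empty holder at (257,160) behind it, and the squeeze bottle in its holder at (181,195). In the top view the can is at (247,194), the empty holder at (287,157), the bottle and holder at (207,156), the cup at (147,179), the tape at (145,218) and the dropper at (356,217).

Run:
```python
from h import *
import pickle
S={n:pickle.load(open(n+'.pkl','rb')) for n in('scene','top')}
C={n:cloud(S[n]) for n in S}
def st(n,box,zlo,zhi,lab):
    P=C[n]; c0,r0,c1,r1=box; Q=P[r0:r1,c0:c1].reshape(-1,3); Q=Q[(Q[:,2]>zlo)&(Q[:,2]<zhi)]
    if len(Q)<8: print(lab,n,len(Q)); return Q
    (cx,cy),(w,h),a=cv2.minAreaRect((Q[:,:2]*1000).astype(np.float32))
    print(lab,n,len(Q),'min',Q.min(0).round(3),'max',Q.max(0).round(3),'rect',round(cx),round(cy),round(w),round(h),round(a)); return Q
def circ(Q):
    A=np.c_[2*Q[:,:2],np.ones(len(Q))]; x=np.linalg.lstsq(A,(Q[:,:2]**2).sum(1),rcond=None)[0]
    return x[:2].round(4),round(np.sqrt(x[2]+x[0]**2+x[1]**2),4)
print('table',np.nanmedian(C['top'][230:250,200:240,2]),np.nanmedian(C['scene'][230:250,280:300,2]))
for n,b in(('top',(230,175,266,212)),('scene',(236,155,268,218))):
    Q=st(n,b,.02,.2,'can')
    for lo in(.02,.05,.08,.11,.14):
        q=Q[(Q[:,2]>lo)&(Q[:,2]<lo+.03)]
        if len(q)>8: print(lo,len(q),circ(q))
q=st('top',(264,140,308,172),.03,.07,'holder'); pickle.dump(q,open('hold.pkl','wb'))
q2=st('scene',(232,143,276,180),.03,.07,'holder')
st('top',(264,140,308,172),.002,.012,'feet')
st('top',(185,140,230,172),.02,.2,'bottle+holder')
q=st('top',(185,140,230,172),.03,.07,'bholder')
st('top',(315,165,354,190),.004,.2,'box'); st('top',(346,208,364,226),.02,.2,'drop'); st('top',(376,185,404,215),.02,.13,'other')
s=S['top']; im=cv2.resize(s['frame'][130:215,180:320,::-1],None,fx=5,fy=5,interpolation=cv2.INTER_CUBIC)
cv2.imwrite('pics/topc.png',im)
pts=C['top'][145:170,266:308]; 
for r in range(0,25): print(''.join('%3d'%(z*1000) for z in pts[r,:,2]))
print(C['top'][150,287].round(3),C['top'][160,287].round(3))
```

```text
table 0.00016160910219653601 -0.0004533985870830426
can top 267 min [ 0.519 -0.03   0.026] max [0.57  0.021 0.171] rect 544 -5 51 51 89
0.08 9 (array([ 0.5461, -0.005 ]), np.float64(0.0274))
0.11 26 (array([ 0.5448, -0.0047]), np.float64(0.0259))
0.14 220 (array([ 0.5448, -0.0047]), np.float64(0.0179))
can scene 1107 min [ 0.518 -0.178  0.02 ] max [0.706 0.024 0.17 ] rect 616 -66 87 244 39
0.02 258 (array([ 0.5939, -0.08  ]), np.float64(0.1108))
0.05 186 (array([ 0.5959, -0.0511]), np.float64(0.0909))
0.08 191 (array([ 0.545 , -0.0034]), np.float64(0.0254))
0.11 214 (array([ 0.5459, -0.0038]), np.float64(0.0259))
0.14 257 (array([0.5408, 0.0013]), np.float64(0.0154))
holder top 112 min [ 0.629 -0.183  0.03 ] max [ 0.707 -0.09   0.055] rect 669 -140 92 66 81
holder scene 235 min [ 0.628 -0.184  0.03 ] max [ 0.707 -0.1    0.052] rect 669 -144 88 70 81
feet top 374 min [ 0.626 -0.215  0.002] max [ 0.735 -0.066  0.012] rect 680 -140 146 106 89
bottle+holder top 392 min [0.637 0.069 0.02 ] max [0.715 0.162 0.171] rect 677 120 66 92 9
bholder top 124 min [0.637 0.069 0.03 ] max [0.715 0.162 0.069] rect 677 120 66 92 9
box top 774 min [ 0.562 -0.364  0.004] max [ 0.643 -0.234  0.044] rect 603 -299 130 81 89
drop top 119 min [ 0.448 -0.372  0.021] max [ 0.48  -0.342  0.104] rect 464 -356 27 33 78
other top 129 min [ 0.514 -0.47   0.021] max [ 0.546 -0.445  0.104] rect 530 -457 32 24 4
  0  1  1 -1  1 -2  1  1 -1  0 -1  1 49 49  0 -1  1  2  0 -1  0 -3  1  0  0  0  3 -1 -4 -2  5  7 -1  2  0  2  0 -1 -2 -4 -3 -2Traceback (most recent call last):
  File "<stdin>", line 28, in <module>
  File "<stdin>", line 28, in <genexpr>
ValueError: cannot convert float NaN to integer
```

View pics/topc.png

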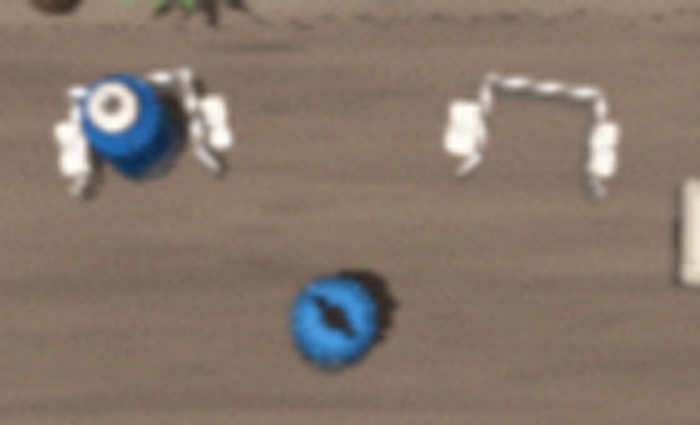

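Run:
```python
from h import *
import pickle
for n,b in(('top',(264,140,308,172)),('scene',(232,143,280,180))):
    P=cloud(pickle.load(open(n+'.pkl','rb'))); Q=P[b[1]:b[3],b[0]:b[2]].reshape(-1,3)
    Q=Q[(Q[:,2]>.035)&(Q[:,2]<.056)]*1000
    Q=Q[(np.abs(Q[:,0]-670)<60)&(np.abs(Q[:,1]+141)<55)&(Q[:,0]>625)]
    o=np.array([671.,-141.]);yaw=-9.
    for k in range(4):
        a=np.radians(yaw); X=np.array([np.cos(a),np.sin(a)]);Y=np.array([-X[1],X[0]])
        x=(Q[:,:2]-o)@X;y=(Q[:,:2]-o)@Y
        bk=(x>22)&(np.abs(y)<30); L=(np.abs(x)<20)&(y>25); R=(np.abs(x)<20)&(y<-25)
        d=[np.polyfit(y[bk],x[bk],1), np.polyfit(x[L],y[L],1), np.polyfit(x[R],y[R],1)]
        print(n,o.round(1),round(yaw,2),'back',d[0].round(3),bk.sum(),'L',d[1].round(3),L.sum(),'R',d[2].round(3),R.sum(),'xmin',x.min().round(1))
        # wall top centre at 29.5, +-37.5
        o=o+X*(d[0][1]-29.5)+Y*((d[1][1]+d[2][1])/2)
        yaw+=np.degrees(-d[0][0])*.5+np.degrees((d[1][0]+d[2][0])/2)*.5
```

```text
top [ 671. -141.] -9.0 back [1.2000e-02 2.8997e+01] 31 L [-4.000e-03  3.699e+01] 16 R [-2.5000e-02 -3.7764e+01] 18 xmin -34.7
top [ 670.4 -141.3] -9.75 back [-1.0000e-03  2.9494e+01] 31 L [9.000e-03 3.738e+01] 16 R [-1.2000e-02 -3.7355e+01] 18 xmin -34.8
top [ 670.4 -141.3] -9.76 back [-2.00e-03  2.95e+01] 31 L [9.0000e-03 3.7368e+01] 16 R [-1.2000e-02 -3.7368e+01] 18 xmin -34.8
top [ 670.4 -141.3] -9.76 back [-2.00e-03  2.95e+01] 31 L [9.0000e-03 3.7368e+01] 16 R [-1.2000e-02 -3.7368e+01] 18 xmin -34.8
scene [ 671. -141.] -9.0 back [1.0000e-03 2.9586e+01] 69 L [8.0000e-03 3.8642e+01] 21 R [-3.0000e-03 -3.5877e+01] 39 xmin -37.1
scene [ 671.3 -139.6] -8.95 back [-0.    29.506] 69 L [7.000e-03 3.726e+01] 21 R [-4.000e-03 -3.726e+01] 39 xmin -37.2
scene [ 671.3 -139.6] -8.89 back [1.00e-03 2.95e+01] 69 L [6.000e-03 3.726e+01] 21 R [-5.000e-03 -3.726e+01] 39 xmin -37.3
scene [ 671.3 -139.6] -8.89 back [1.00e-03 2.95e+01] 69 L [6.000e-03 3.726e+01] 21 R [-5.000e-03 -3.726e+01] 39 xmin -37.3
```

```bash
cat >> h.py <<'E'
from scipy.spatial.transform import Rotation as R
def cur():
    s=sensors.read_state(); q=np.array(s['tool_rot'])
    return s,np.array(s['eef_pos'])*1000,R.from_quat(q[[1,2,3,0]])
def target(axis_xy,h,tilt,ztip,off):
    """tip placed so its front lower corner is 'off' mm behind axis_xy along heading h"""
    h,t=np.radians([h,tilt]); f=np.array([np.cos(h),np.sin(h),0]); k=np.array([0,0,1.])
    z=np.sin(t)*f-np.cos(t)*k; x=-(np.cos(t)*f+np.sin(t)*k); y=np.cross(z,x)
    tip=np.array([*axis_xy,0])-f*(off+10*np.cos(t)); tip[2]=ztip
    return tip-11*z, R.from_matrix(np.c_[x,y,z])
def go(p,r,n=1):
    s,p0,r0=cur(); d=p-p0; w=(r*r0.inv()).as_rotvec()
    print('t',s['time_s'],'at',p0.round(1),'to',p.round(1),'shift',d.round(1),'turn',w.round(3),'| per row',(d/n).round(1),(w/n).round(4),'F',np.round(s['wrist_force'],1),'gap',round(s['finger_gap'],4))
E
python3 - <<'E'
from h import *
go(*target((545,-4.5),-69,40,190,62),12)
E
```

```text
t 0.1 at [ 466.2 -415.6  198.3] to [517.5  67.1 198.4] shift [5.130e+01 4.827e+02 1.000e-01] turn [-0.721  0.13   1.048] | per row [ 4.3 40.2  0. ] [-0.0601  0.0109  0.0874] F [ 1.1  0.1 -0.1] gap 0.0879
```

carry_out --increments '[[[0,20,30],[0,0,0]],[[4,40,20],[-0.06,0.011,0.087]],[[4,40,0],[-0.06,0.011,0.087]],[[4,40,0],[-0.06,0.011,0.087]],[[4,40,0],[-0.06,0.011,0.087]],[[4,40,0],[-0.06,0.011,0.087]],[[4,40,0],[-0.06,0.011,0.087]],[[4,40,0],[-0.06,0.011,0.087]]]' --jaw 0.66

```text
time_s: 0.9
eef_pos: [0.4946, -0.1142, 0.2494]
tool_rot: [0.173, 0.727, 0.654, -0.118]
wrist_force: [1.5, 0.1, -0.0]
finger_gap: 0.0307
grasp_force: 0.0
```

Run:
```python
from h import *
go(*target((545,-4.5),-69,40,240,62),8)
```

```text
t 0.9 at [ 494.6 -114.2  249.4] to [517.5  67.1 248.4] shift [ 22.9 181.3  -0.9] turn [-0.299  0.056  0.435] | per row [ 2.9 22.7 -0.1] [-0.0373  0.007   0.0543] F [ 1.5  0.1 -0. ] gap 0.0307
```

carry_out --increments '[[[0,35,0],[-0.06,0.011,0.087]],[[4,35,0],[-0.06,0.011,0.087]],[[4,35,0],[-0.06,0.011,0.087]],[[4,35,0],[-0.06,0.011,0.087]],[[4,30,0],[-0.05,0.01,0.07]],[[0,0,0],[0,0,0]],[[0,0,0],[0,0,0]]]'

```text
time_s: 1.6
eef_pos: [0.5103, 0.0547, 0.2483]
tool_rot: [0.277, 0.541, 0.77, -0.192]
wrist_force: [0.1, -0.3, 0.4]
finger_gap: 0.0298
grasp_force: 0.0
```

Run:
```python
from h import *
go(*target((545,-4.5),-69,40,12,62),8); print(sensors.read_state()['joint_pos'].__repr__())
```

```text
t 1.6 at [510.3  54.7 248.3] to [517.5  67.1  20.4] shift [   7.2   12.4 -227.9] turn [-0.011  0.     0.02 ] | per row [  0.9   1.6 -28.5] [-0.0013  0.      0.0024] F [ 0.1 -0.3  0.4] gap 0.0298
array([-0.28574685,  0.29898799, -0.47693719,  1.88863651,  0.7709505 ,
        1.39357874, -0.72380553])
```

carry_out --increments '[[[4,6,0],[-0.01,0,0.02]],[[3,6,-30],[0,0,0]],[[0,0,-50],[0,0,0]],[[0,0,-50],[0,0,0]],[[0,0,-50],[0,0,0]],[[0,0,-30],[0,0,0]],[[0,0,-14],[0,0,0]],[[0,0,0],[0,0,0]]]'

```text
time_s: 2.4
eef_pos: [0.5172, 0.0649, 0.0241]
tool_rot: [0.282, 0.533, 0.774, -0.194]
wrist_force: [0.7, -0.5, -0.7]
finger_gap: 0.03
grasp_force: 0.0
```

Run:
```python
from h import *
go(*target((545,-4.5),-69,40,12,24),8)
s=viewer.snapshot('scene'); cv2.imwrite('pics/scene1.png',cv2.resize(s['frame'][100:300,120:390,::-1],None,fx=2.9,fy=2.9,interpolation=cv2.INTER_CUBIC))
```

```text
t 2.4 at [517.2  64.9  24.1] to [531.1  31.7  20.4] shift [ 13.9 -33.2  -3.6] turn [ 0.001 -0.     0.002] | per row [ 1.7 -4.2 -0.5] [ 0.0001 -0.      0.0003] F [ 0.7 -0.5 -0.7] gap 0.03
```

View pics/scene1.png

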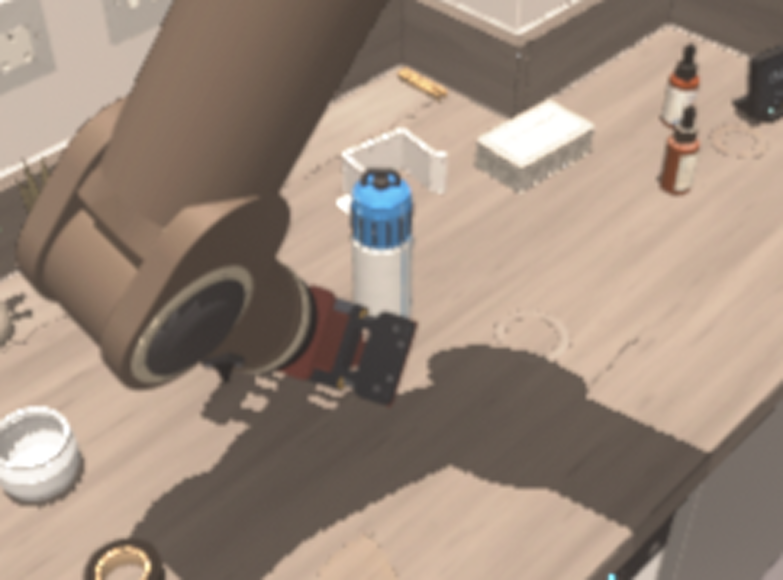

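The fingers are low behind the can, at crop (370,360), and the can is still upright at (382,250). The squeeze bottle is hidden behind the forearm, so I'll check the clearance there.

Run:
```python
from h import *
for n in('top','scene'):
    P=cloud(viewer.snapshot(n)).reshape(-1,3); Q=P[(np.hypot(P[:,0]-.68,P[:,1]-.12)<.06)&(P[:,2]>.08)]
    print(n,len(Q),np.percentile(Q[:,2],[0,5,50,95]).round(3) if len(Q) else '')
    Q=P[(P[:,0]>.45)&(P[:,0]<.8)&(P[:,1]>.02)&(P[:,2]>.1)&(P[:,2]<.7)]
    print(len(Q),Q.min(0).round(3),Q.max(0).round(3))
    if n=='top':
        for y in np.arange(.04,.4,.04):
            q=Q[np.abs(Q[:,1]-y)<.02]
            if len(q): print(round(y,2),q[:,0].min().round(3),q[:,0].max().round(3),q[:,2].max().round(3))
```

```text
top 235 [0.08  0.094 0.114 0.145]
12394 [0.45  0.021 0.1  ] [0.8   0.543 0.446]
0.04 0.541 0.78 0.142
0.08 0.45 0.799 0.141
0.12 0.451 0.781 0.172
0.16 0.45 0.796 0.238
0.2 0.45 0.796 0.292
0.24 0.45 0.799 0.406
0.28 0.45 0.8 0.411
0.32 0.45 0.793 0.401
0.36 0.469 0.471 0.338
scene 0 
1377 [0.45 0.02 0.1 ] [0.8   0.54  0.409]
```

carry_out --increments '[[[3.5,-8.3,-1],[0,0,0]],[[3.5,-8.3,-1],[0,0,0]],[[3.5,-8.3,-1],[0,0,0]],[[2,-5,0],[0,0,0]],[[1,-2.5,0],[0,0,0]],[[1.5,-4,0],[0,0,0]],[[2,-5,0],[0,0,0]],[[2,-5,0],[0,0,0]]]'

```text
time_s: 3.35
eef_pos: [0.5367, 0.0195, 0.022]
tool_rot: [0.282, 0.533, 0.774, -0.193]
wrist_force: [-0.2, -0.4, -0.3]
finger_gap: 0.0301
grasp_force: 0.0
```

```bash
cat >> h.py <<'E'
def can():
    for n in('scene','top'):
        s=viewer.snapshot(n); P=cloud(s); hsv=cv2.cvtColor(s['frame'],cv2.COLOR_RGB2HSV)
        m=(hsv[...,0]>95)&(hsv[...,0]<125)&(hsv[...,1]>90)&(hsv[...,2]>60)&(P[...,1]<.05)&(P[...,0]>.45)&(P[...,0]<.75)
        Q=P[m&(P[...,2]>.10)&(P[...,2]<.145)]*1000
        if len(Q)<10: print(n,len(Q)); continue
        A=np.c_[2*Q[:,:2],np.ones(len(Q))]; x=np.linalg.lstsq(A,(Q[:,:2]**2).sum(1),rcond=None)[0]
        T=P[m]*1000; print('can',n,x[:2].round(1),'r',np.sqrt(x[2]+x[0]**2+x[1]**2).round(1),len(Q),'zmax',T[:,2].max().round(0),'blue mid',((T.min(0)+T.max(0))/2).round(1))
E
python3 - <<'E'
from h import *
go(*target((592,-127.5),-69,40,12,22.4),14);can()
E
```

```text
t 3.35 at [536.7  19.5  22. ] to [578.7 -92.8  20.4] shift [  42.  -112.3   -1.6] turn [-0.001  0.002  0.   ] | per row [ 3.  -8.  -0.1] [-0.0001  0.0001  0.    ] F [-0.2 -0.4 -0.3] gap 0.0301
can scene [543.4  -2.1] r 23.2 211 zmax 167.0 blue mid [540.8  -1.4 136.5]
can top [544.5  -4.7] r 25.0 33 zmax 169.0 blue mid [551.3  -4.5  83.7]
```

Run:
```python
from h import *
a=viewer.snapshot('wrist'); s=viewer.snapshot('scene')
im=np.hstack([cv2.resize(a['frame'],(520,390)),cv2.resize(s['frame'][150:230,215:272],(278,390),interpolation=cv2.INTER_CUBIC)])
cv2.imwrite('pics/w1.png',im[...,::-1]); print(a['T_tool_cam'].round(3).tolist(),a['fovy'])
P=cloud(s)*1000
_,p,r=cur(); Q=P[150:260,180:300].reshape(-1,3); L=r.inv().apply(Q-p); m=(np.abs(L[:,1])<60)&(L[:,2]>-60)&(L[:,2]<30)&(np.abs(L[:,0])<45)&(Q[:,2]>3)
for z0 in range(-60,30,10):
    k=m&(L[:,2]>=z0)&(L[:,2]<z0+10)
    if k.any(): print(z0,k.sum(),L[k].min(0).round(),L[k].max(0).round())
```

```text
[[0.001, -0.959, -0.284, 0.078], [1.0, 0.001, 0.001, 0.0], [-0.0, -0.284, 0.959, -0.186], [0.0, 0.0, 0.0, 1.0]] 65.70646984690485
-60 9 [-45. -14. -56.] [-42.   5. -51.]
-50 12 [-44. -25. -50.] [  5.  -0. -40.]
-40 12 [-45. -24. -40.] [  7. -19. -30.]
-30 6 [-45. -25. -30.] [-25. -14. -21.]
-20 6 [-23. -18. -19.] [-15. -14. -12.]
```

View pics/w1.png

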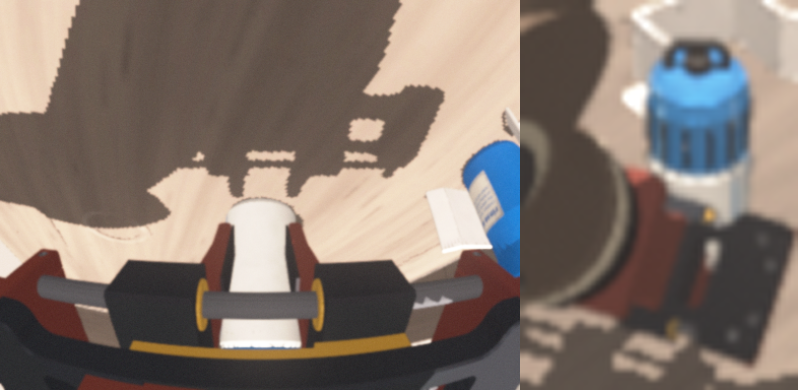

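The wrist picture shows the can's white body between the fingers, with its bottom edge at (262,205) and the fingertips at about (222,225) and (303,225). I'll enlarge that area to see how it makes contact.

Run:
```python
from h import *
a=viewer.snapshot('wrist'); im=a['frame'][180:345,170:345]
cv2.imwrite('pics/w2.png',cv2.resize(im,None,fx=3.6,fy=3.6,interpolation=cv2.INTER_CUBIC)[...,::-1])
f=192/np.tan(np.radians(a['fovy']/2)); T=a['T_tool_cam']
def px(p):
    c=T[:3,:3].T@(np.array(p)/1000-T[:3,3]); th=np.arctan2(np.hypot(c[0],c[1]),c[2]); d=c[:2]/np.hypot(*c[:2])*th*f
    return ((d+[a['cx'],a['cy']]-[170,180])*3.6).round()
for p in [(10,15,11),(-10,15,11),(10,28.5,11),(-10,28.5,11),(10,15,-20),(-10,15,-20),(10,28.5,-20)]: print(p,px(p))
_,p,r=cur()
for q in [(545,-4.5),(545-27*.358,-4.5+27*.934),(545-27*.934,-4.5-27*.358),(545+27*.934,-4.5+27*.358)]:
    l=r.inv().apply(np.array([*q,0])-p); print(q,l.round(1),px(l))
```

```text
(10, 15, 11) [383.  77.]
(-10, 15, 11) [381. 171.]
(10, 28.5, 11) [452.  77.]
(-10, 28.5, 11) [447. 170.]
(10, 15, -20) [396. 137.]
(-10, 15, -20) [392. 242.]
(10, 28.5, -20) [475. 136.]
(545, -4.5) [-5.7 -0.8 33.4] [303. 111.]
(535.334, 20.718) [15.  -0.8 16.1] [302.  45.]
(519.782, -14.166) [ -5.7 -27.8  33.4] [180. 111.]
(570.218, 5.166) [-5.6 26.2 33.5] [425. 111.]
```

View pics/w2.png

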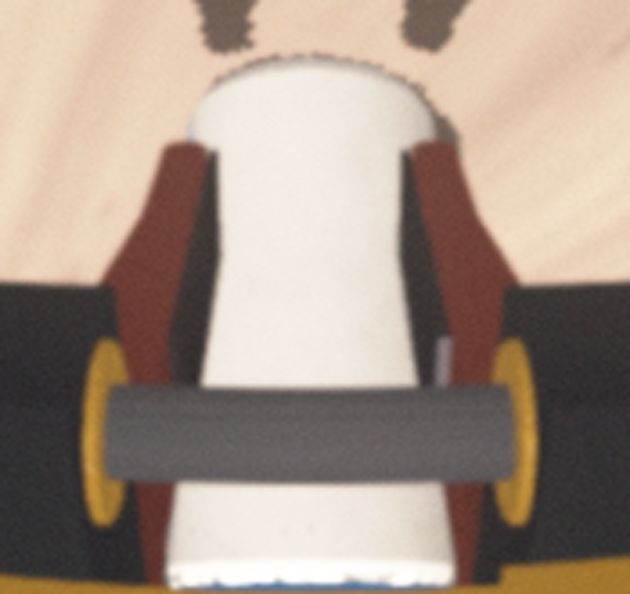

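The can's near base edge is at row 57 and the fingertips end at row 145. That puts the tips higher or further forward than I assumed. I'll get their true location from the wrist depth.

Run:
```python
from h import *
a=viewer.snapshot('wrist'); z=a['range_z']; f=192/np.tan(np.radians(a['fovy']/2)); T=a['T_tool_cam']
v,u=np.mgrid[:384,:512]; d=np.stack([u-a['cx'],v-a['cy']],-1).astype(float); r=np.hypot(d[...,0],d[...,1]); th=r/f
k=np.tan(th)/np.maximum(r,1e-6)
P=np.stack([d[...,0]*k*z,d[...,1]*k*z,z],-1)@T[:3,:3].T+T[:3,3]; P*=1000
for (c,rr) in [(185,150),(185,165),(215,160),(208,200),(435,150),(405,160),(440,165),(180,220),(190,330),(300,70),(300,150),(300,250)]:
    uu,vv=int(170+c/3.6),int(180+rr/3.6); print((c,rr),P[vv,uu].round(1))
_,p,R0=cur()
for (c,rr) in [(300,70),(300,150),(300,250),(185,150)]:
    uu,vv=int(170+c/3.6),int(180+rr/3.6); print('world',(R0.apply(P[vv,uu])+p).round(1))
```

```text
(185, 150) [ 11.  -19.8 -27.2]
(185, 165) [ 11.8 -18.9 -35. ]
(215, 160) [  9.6 -15.1 -28.4]
(208, 200) [ 10.1 -14.8 -44.2]
(435, 150) [ 11.2  20.3 -27.6]
(405, 160) [  9.2  15.7 -27.3]
(440, 165) [ 10.7  20.9 -32.4]
(180, 220) [ 11.4 -17.4 -54. ]
(190, 330) [  5.8 -14.7 -73.1]
(300, 70) [11.7 -1.5 11. ]
(300, 150) [ 0.1 -1.4 -0.9]
(300, 250) [-12.4  -1.3 -17.8]
world [534.5  21.3   6. ]
world [535.   20.1  22.7]
world [534.6  21.4  43.5]
world [508.8  37.1  35.7]
```

Run:
```python
from h import *
a=viewer.snapshot('wrist'); z=a['range_z']; f=192/np.tan(np.radians(a['fovy']/2)); T=a['T_tool_cam']
v,u=np.mgrid[:384,:512]; d=np.stack([u-a['cx'],v-a['cy']],-1).astype(float); r=np.hypot(d[...,0],d[...,1]); k=np.tan(r/f)/np.maximum(r,1e-6)
P=np.stack([d[...,0]*k*z,d[...,1]*k*z,z],-1)@T[:3,:3].T+T[:3,3]; P*=1000
for row in range(214,236,2):
    print(row,[(c,*P[row,c].round(0).astype(int)) for c in (214,220,224,227,229,231)], [tuple(a['frame'][row,c]) for c in (220,229)])
```

```text
214 [(214, np.int64(-9), np.int64(-33), np.int64(34)), (220, np.int64(-9), np.int64(-28), np.int64(34)), (224, np.int64(-2), np.int64(-23), np.int64(17)), (227, np.int64(0), np.int64(-20), np.int64(13)), (229, np.int64(0), np.int64(-19), np.int64(12)), (231, np.int64(1), np.int64(-17), np.int64(9))] [(np.uint8(234), np.uint8(211), np.uint8(186)), (np.uint8(237), np.uint8(230), np.uint8(220))]
216 [(214, np.int64(-12), np.int64(-34), np.int64(38)), (220, np.int64(-12), np.int64(-29), np.int64(39)), (224, np.int64(-3), np.int64(-23), np.int64(15)), (227, np.int64(-1), np.int64(-20), np.int64(12)), (229, np.int64(0), np.int64(-18), np.int64(9)), (231, np.int64(0), np.int64(-17), np.int64(9))] [(np.uint8(234), np.uint8(211), np.uint8(188)), (np.uint8(239), np.uint8(230), np.uint8(224))]
218 [(214, np.int64(-15), np.int64(-34), np.int64(40)), (220, np.int64(-14), np.int64(-29), np.int64(40)), (224, np.int64(-4), np.int64(-23), np.int64(13)), (227, np.int64(-2), np.int64(-20), np.int64(10)), (229, np.int64(-2), np.int64(-19), np.int64(9)), (231, np.int64(-1), np.int64(-17), np.int64(7))] [
[... 2581 characters left out ...]
nt64(-42)), (224, np.int64(11), np.int64(-17), np.int64(-42)), (227, np.int64(9), np.int64(-15), np.int64(-38)), (229, np.int64(6), np.int64(-15), np.int64(-32)), (231, np.int64(-8), np.int64(-16), np.int64(-1))] [(np.uint8(116), np.uint8(71), np.uint8(61)), (np.uint8(79), np.uint8(69), np.uint8(65))]
234 [(214, np.int64(12), np.int64(-21), np.int64(-46)), (220, np.int64(11), np.int64(-18), np.int64(-45)), (224, np.int64(11), np.int64(-16), np.int64(-45)), (227, np.int64(9), np.int64(-15), np.int64(-41)), (229, np.int64(5), np.int64(-15), np.int64(-33)), (231, np.int64(-9), np.int64(-16), np.int64(-2))] [(np.uint8(116), np.uint8(70), np.uint8(62)), (np.uint8(80), np.uint8(70), np.uint8(69))]
```

Wrist depth puts the fingertips at tool z ≈ -26 mm, not +11. The same depth gives the right place for both the can and the table. I'll back off and check whether tip reach depends on jaw opening, and measure the gripper body too.

carry_out --increments '[[[-7,19,5],[0,0,0]],[[-10,28,20],[0,0,0]],[[0,0,30],[0,0,0]],[[0,0,0],[0,0,0]],[[0,0,0],[0,0,0]],[[0,0,0],[0,0,0]]]' --jaw 0

```text
time_s: 4.3
eef_pos: [0.5191, 0.0669, 0.0766]
tool_rot: [0.282, 0.533, 0.774, -0.193]
wrist_force: [-0.0, 0.1, -0.7]
finger_gap: 0.0747
grasp_force: 0.0
```

```bash
cat >> h.py <<'E'
def wcloud():
    a=viewer.snapshot('wrist'); z=a['range_z']; f=192/np.tan(np.radians(a['fovy']/2)); T=a['T_tool_cam']
    v,u=np.mgrid[:384,:512]; d=np.stack([u-a['cx'],v-a['cy']],-1).astype(float); r=np.hypot(d[...,0],d[...,1]); k=np.tan(r/f)/np.maximum(r,1e-6)
    P=1000*(np.stack([d[...,0]*k*z,d[...,1]*k*z,z],-1)@T[:3,:3].T+T[:3,3]); P[z==0]=np.nan
    return a,P
E
python3 - <<'E'
from h import *
a,P=wcloud(); cv2.imwrite('pics/w3.png',a['frame'][...,::-1]); s,p,r=cur(); print(s['finger_gap'],p)
W=r.apply(P.reshape(-1,3))+p; L=P.reshape(-1,3)
k=(W[:,2]>15)&(np.abs(L[:,1])<100)&(L[:,2]<40)&(np.abs(L[:,0])<60)
for z0 in range(-150,20,10):
    q=L[k&(L[:,2]>=z0)&(L[:,2]<z0+10)]
    if len(q)>3: print(z0,len(q),np.percentile(q,2,0).round(),np.percentile(q,98,0).round())
E
```

```text
0.07838417178894 [519.05935602  66.54286886  76.3873433 ]
-150 19328 [   4.  -74. -148.] [  32.   74. -140.]
-140 7237 [  18.  -73. -140.] [  33.   74. -130.]
-130 17769 [  12.  -73. -129.] [  34.   74. -120.]
-120 6704 [   2.  -75. -120.] [  34.   75. -110.]
-110 1376 [ -11.  -78. -110.] [  33.   78. -100.]
-100 518 [ -11.  -46. -100.] [ 12.  46. -90.]
-90 944 [-10. -49. -90.] [ 12.  49. -80.]
-80 882 [ -2. -48. -80.] [ 12.  48. -70.]
-70 812 [ -8. -46. -70.] [ 12.  47. -60.]
-60 670 [ -9. -45. -60.] [ 12.  46. -50.]
-50 566 [-10. -45. -50.] [ 12.  46. -40.]
-40 495 [ -9. -45. -40.] [ 12.  45. -30.]
-30 237 [ -9. -45. -30.] [ 12.  46. -24.]
0 144 [-60. -10.   6.] [-55.  11.  10.]
10 666 [-60. -17.  10.] [-47.  17.  20.]
```

View pics/w3.png

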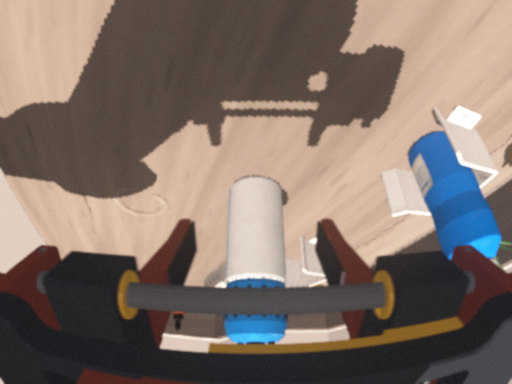

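The fingertips end at tool z ≈ -25 whatever the jaw opening. In this view the fingers end at about (185,225) and (325,225), and the body starts 80 mm further back, as the text says. I'll use that tip offset from here on.

```bash
sed -i 's/return tip-11\*z,/return tip+25*z,/' h.py
python3 - <<'E'
from h import *
go(*target((545,-4.5),-69,40,15,50),8)
go(*target((545,-4.5),-69,40,15,26),8)
go(*target((592,-127.5),-69,40,15,22.4),8)
E
```

```text
t 4.35 at [519.1  66.5  76.4] to [530.1  34.3  -4.2] shift [ 11.  -32.2 -80.5] turn [-0.     0.001  0.001] | per row [  1.4  -4.  -10.1] [-0.      0.0001  0.0001] F [-0.7  0.1  0.4] gap 0.0784
t 4.35 at [519.1  66.5  76.4] to [538.7  11.9  -4.2] shift [ 19.6 -54.6 -80.5] turn [-0.     0.001  0.001] | per row [  2.5  -6.8 -10.1] [-0.      0.0001  0.0001] F [-0.7  0.1  0.4] gap 0.0784
t 4.35 at [519.1  66.5  76.4] to [ 587.  -114.4   -4.2] shift [  67.9 -181.   -80.5] turn [-0.     0.001  0.001] | per row [  8.5 -22.6 -10.1] [-0.      0.0001  0.0001] F [-0.7  0.1  0.4] gap 0.0784
```

carry_out --increments '[[[4,-11,0],[0,0,0]],[[4,-11,-10],[0,0,0]],[[3,-10,-20],[0,0,0]],[[0,0,-20],[0,0,0]],[[0,0,-15],[0,0,0]],[[0,0,-10],[0,0,0]],[[0,0,-5.5],[0,0,0]],[[0,0,0],[0,0,0]]]' --jaw 0.66

```text
time_s: 5.15
eef_pos: [0.5303, 0.0347, -0.0041]
tool_rot: [0.282, 0.533, 0.774, -0.193]
wrist_force: [-0.6, -0.5, 0.5]
finger_gap: 0.0295
grasp_force: 0.0
```

Run:
```python
from h import *
go(*target((545,-4.5),-69,40,15,26),8)
a,P=wcloud(); s,p,r=cur(); L=P.reshape(-1,3); W=r.apply(L)+p
k=(np.abs(L[:,1])<35)&(np.abs(L[:,1])>14)&(L[:,2]<-23)&(L[:,2]>-40)&(np.abs(L[:,0])<14)
print('finger low z',np.percentile(W[k,2],[0,2,10]).round(1),'tip z_tool',np.percentile(L[k,2],98))
```

```text
t 5.15 at [530.3  34.7  -4.1] to [538.7  11.9  -4.2] shift [  8.4 -22.7  -0. ] turn [-0.001  0.001  0.001] | per row [ 1.  -2.8 -0. ] [-0.0001  0.0001  0.0001] F [-0.6 -0.5  0.5] gap 0.0295
finger low z [ 7.5  8.2 10.2] tip z_tool -24.08462444844496
```

carry_out --increments '[[[3.6,-9.3,0],[0,0,0]],[[2.5,-6.5,0],[0,0,0]],[[1.5,-4,0],[0,0,0]],[[1,-2.5,0],[0,0,0]],[[1,-2.5,0],[0,0,0]],[[1.4,-3.7,0],[0,0,0]],[[1.8,-4.7,0],[0,0,0]],[[1.8,-4.7,0],[0,0,0]]]'

```text
time_s: 6.0
eef_pos: [0.5453, -0.003, -0.0035]
tool_rot: [0.282, 0.533, 0.774, -0.193]
wrist_force: [-0.5, 2.6, 0.0]
finger_gap: 0.0299
grasp_force: 0.9
```

Run:
```python
from h import *
go(*target((592,-127.5),-69,40,15,22.4),14);can()
```

```text
t 6.0 at [545.3  -3.   -3.5] to [ 587.  -114.4   -4.2] shift [  41.6 -111.5   -0.6] turn [-0.002  0.002  0.   ] | per row [ 3. -8. -0.] [-0.0001  0.0001  0.    ] F [-0.5  2.6  0. ] gap 0.0299
can scene [546.4 -12.5] r 21.6 203 zmax 167.0 blue mid [544.5 -11.8 135.5]
can top [549.1 -17.4] r 24.5 36 zmax 172.0 blue mid [555.2 -18.1  86.5]
```

carry_out --increments '[[[2.2,-6,0],[0,0,0]],[[2.6,-7,0],[0,0,0]],[[3,-8,0],[0,0,0]],[[3,-8,0],[0,0,0]],[[3,-8,0],[0,0,0]],[[3,-8,0],[0,0,0]],[[3,-8,0],[0,0,0]],[[2.6,-7,0],[0,0,0]]]'

```text
time_s: 6.9
eef_pos: [0.5678, -0.0641, -0.0034]
tool_rot: [0.282, 0.533, 0.774, -0.193]
wrist_force: [-0.6, 1.9, -0.2]
finger_gap: 0.03
grasp_force: 0.9
```

Run:
```python
from h import *
go(*target((592,-127.5),-69,40,15,22.4),7);can()
```

```text
t 6.9 at [567.8 -64.1  -3.4] to [ 587.  -114.4   -4.2] shift [ 19.2 -50.4  -0.7] turn [-0.001  0.002  0.001] | per row [ 2.7 -7.2 -0.1] [-0.0001  0.0002  0.0002] F [-0.6  1.9 -0.2] gap 0.03
can scene [569.9 -73.5] r 22.6 203 zmax 162.0 blue mid [567.3 -71.  133.6]
can top [571.  -78.4] r 24.0 25 zmax 171.0 blue mid [571.  -78.1 151.2]
```

carry_out --increments '[[[3,-7,0],[0,0,0]],[[3.2,-7.5,0],[0,0,0]],[[3.2,-7.5,0],[0,0,0]],[[3.2,-7.5,0],[0,0,0]],[[2.5,-6,0],[0,0,0]],[[1.7,-4,0],[0,0,0]],[[0.8,-2,0],[0,0,0]],[[0,0,0],[0,0,0]]]'

```text
time_s: 7.8
eef_pos: [0.5851, -0.1051, -0.0034]
tool_rot: [0.282, 0.533, 0.774, -0.193]
wrist_force: [0.1, 1.0, -0.6]
finger_gap: 0.0302
grasp_force: 0.2
```

Run:
```python
from h import *
go(*target((592,-127.5),-69,40,15,22.4),7);can()
```

```text
t 7.8 at [ 585.1 -105.1   -3.4] to [ 587.  -114.4   -4.2] shift [ 1.9 -9.3 -0.7] turn [-0.001  0.002  0.001] | per row [ 0.3 -1.3 -0.1] [-0.0001  0.0002  0.0002] F [ 0.1  1.  -0.6] gap 0.0302
can scene [ 587.2 -115.2] r 22.7 192 zmax 163.0 blue mid [ 585.1 -112.7  134.7]
can top [ 587.7 -116.9] r 23.1 29 zmax 172.0 blue mid [ 588.  -117.4  145.6]
```

carry_out --increments '[[[0.6,-2,0],[0,0,0]],[[1,-4,0],[0,0,0]],[[1,-4,0],[0,0,0]],[[0,0,0],[0,0,0]],[[-7,18,0],[0,0,0]],[[-11,28,0],[0,0,0]],[[0,0,5],[0,0,0]],[[0,0,0],[0,0,0]]]'

```text
time_s: 8.7
eef_pos: [0.5698, -0.0669, 0.0019]
tool_rot: [0.282, 0.532, 0.775, -0.192]
wrist_force: [0.6, -0.4, 0.4]
finger_gap: 0.0298
grasp_force: 0.0
```

Run:
```python
from h import *
can();X=np.array([.987,-.162])
go(*target((590.5,-127),-9.3,40,18,55),8)
```

```text
can scene [ 590.2 -125.2] r 22.4 191 zmax 163.0 blue mid [ 587.7 -124.   134.4]
can top [ 591.3 -127.8] r 24.3 30 zmax 170.0 blue mid [ 591.  -126.6  142.9]
t 8.8 at [569.7 -68.8   1.7] to [ 544.5 -119.5   -1.2] shift [-25.2 -50.6  -2.9] turn [-1.000e-03  2.000e-03  1.043e+00] | per row [-3.2 -6.3 -0.4] [-0.0002  0.0002  0.1304] F [ 0.  -0.1 -0.4] gap 0.03
```

carry_out --increments '[[[-4,-6,0],[0,0,0.13]],[[-4,-6,0],[0,0,0.13]],[[-4,-6,0],[0,0,0.13]],[[-3,-6,0],[0,0,0.13]],[[-3,-7,0],[0,0,0.13]],[[-3,-7,0],[0,0,0.13]],[[-2,-6,0],[0,0,0.13]],[[-2,-6,0],[0,0,0.13]]]'

```text
time_s: 9.6
eef_pos: [0.5462, -0.1176, 0.0016]
tool_rot: [0.34, 0.097, 0.935, -0.034]
wrist_force: [1.2, -0.4, -0.6]
finger_gap: 0.0296
grasp_force: 0.0
```

Run:
```python
from h import *
can()
go(*target((591,-127.5),-9.3,40,15,27),3)
go(*target((669,-140.2),-9.3,40,15,22.4),10)
print(cur()[0]['joint_pos'])
```

```text
can scene [ 590.4 -125.6] r 22.7 171 zmax 160.0 blue mid [ 587.  -123.6  133.1]
can top [ 590.7 -127. ] r 23.4 33 zmax 171.0 blue mid [ 590.9 -126.7  143.8]
t 9.7 at [ 545.1 -123.     1.5] to [ 572.7 -124.5   -4.2] shift [27.6 -1.5 -5.7] turn [-0.     0.     0.053] | per row [ 9.2 -0.5 -1.9] [-0.0001  0.0001  0.0178] F [-0.4 -0.5  0.7] gap 0.0297
t 9.7 at [ 545.1 -123.     1.5] to [ 655.2 -137.9   -4.2] shift [110.1 -14.9  -5.7] turn [-0.     0.     0.053] | per row [11.  -1.5 -0.6] [-0.      0.      0.0053] F [-0.4 -0.5  0.7] gap 0.0297
[ 0.34732234  0.5417168  -0.31917664  2.50727951  2.7672844   0.62806139
 -1.26798042]
```

carry_out --increments '[[[5,3,-2],[0,0,0.03]],[[8,-1,-2],[0,0,0.023]],[[7,-1.5,-1.5],[0,0,0]],[[5,-1.5,0],[0,0,0]],[[3,-0.5,0],[0,0,0]],[[3,-0.5,0],[0,0,0]],[[4,-0.7,0],[0,0,0]],[[4,-0.7,0],[0,0,0]]]'

```text
time_s: 10.5
eef_pos: [0.5858, -0.1205, -0.004]
tool_rot: [0.341, 0.074, 0.937, -0.026]
wrist_force: [-1.9, 0.2, 1.0]
finger_gap: 0.0297
grasp_force: 1.0
```

Run:
```python
from h import *
can()
go(*target((669,-140.2),-9.3,40,15,22.4),10)
```

```text
can scene [ 598.7 -126.6] r 23.7 177 zmax 159.0 blue mid [ 595.  -124.2  132.2]
can top [ 599.9 -127.8] r 24.5 32 zmax 171.0 blue mid [ 598.8 -126.7  145.2]
t 10.6 at [ 586.6 -120.8   -3.6] to [ 655.2 -137.9   -4.2] shift [ 68.6 -17.2  -0.5] turn [-0.002  0.001 -0.005] | per row [ 6.9 -1.7 -0.1] [-0.0002  0.0001 -0.0005] F [-0.4  0.2 -1. ] gap 0.0297
```

carry_out --increments '[[[5,-1.4,0],[0,0,0]],[[6,-1.5,0],[0,0,0]],[[7,-1.6,0],[0,0,0]],[[7,-1.6,0],[0,0,0]],[[7,-1.6,0],[0,0,0]],[[7,-1.6,0],[0,0,0]],[[5,-1.1,0],[0,0,0]],[[0,0,0],[0,0,0]]]'

```text
time_s: 11.4
eef_pos: [0.6311, -0.1312, -0.0035]
tool_rot: [0.342, 0.074, 0.936, -0.026]
wrist_force: [0.2, 0.2, 0.1]
finger_gap: 0.0297
grasp_force: 0.1
```

Run:
```python
from h import *
can()
go(*target((669,-140.2),-9.3,40,15,22.4),5)
```

```text
can scene [ 642.  -131.3] r 22.8 167 zmax 160.0 blue mid [ 637.5 -128.2  132.7]
can top [ 642.1 -132.5] r 23.5 39 zmax 172.0 blue mid [ 641.7 -131.5  146.1]
t 11.5 at [ 630.4 -131.1   -3.6] to [ 655.2 -137.9   -4.2] shift [24.8 -6.9 -0.6] turn [-0.002  0.002 -0.005] | per row [ 5.  -1.4 -0.1] [-0.0004  0.0003 -0.0011] F [0.2 0.9 0.5] gap 0.03
```

carry_out --increments '[[[4,-1.2,0],[0,0,0]],[[5,-1.4,0],[0,0,0]],[[5,-1.4,0],[0,0,0]],[[5,-1.2,0],[0,0,0]],[[4,-1,0],[0,0,0]],[[2,-0.4,0],[0,0,0]],[[1,-0.2,0],[0,0,0]],[[0,0,0],[0,0,0]]]'

```text
time_s: 12.3
eef_pos: [0.6561, -0.1379, -0.0038]
tool_rot: [0.341, 0.074, 0.937, -0.026]
wrist_force: [-0.5, 0.7, 0.7]
finger_gap: 0.0298
grasp_force: 0.5
```

Run:
```python
from h import *
can()
go(*target((671,-140.5),-9.3,40,15,22.4),5)
```

```text
can scene [ 666.  -137.1] r 22.3 179 zmax 164.0 blue mid [ 662.8 -133.7  134.8]
can top [ 667.1 -139.6] r 24.1 44 zmax 170.0 blue mid [ 666.3 -138.3  142.1]
t 12.4 at [ 656.  -137.8   -3.7] to [ 657.2 -138.2   -4.2] shift [ 1.1 -0.4 -0.4] turn [-0.002  0.001 -0.005] | per row [ 0.2 -0.1 -0.1] [-0.0004  0.0002 -0.0011] F [-0.8 -0.4 -0.4] gap 0.0298
```

carry_out --increments '[[[1,-0.2,0],[0,0,0]],[[1,-0.2,0],[0,0,0]],[[1,-0.2,0],[0,0,0]]]'

```text
time_s: 12.7
eef_pos: [0.659, -0.1384, -0.0039]
tool_rot: [0.341, 0.074, 0.937, -0.026]
wrist_force: [-2.4, 0.6, -0.4]
finger_gap: 0.03
grasp_force: 0.8
```

carry_out --increments '[[[1,-0.2,0],[0,0,0]],[[1,-0.2,0],[0,0,0]]]'

```text
time_s: 12.9
eef_pos: [0.6609, -0.1388, -0.0039]
tool_rot: [0.341, 0.074, 0.937, -0.026]
wrist_force: [-4.5, 1.2, 1.5]
finger_gap: 0.0299
grasp_force: 2.0
```

Run:
```python
from h import *
can()
go(*target((671,-140.5),-9.3,40,15,22.4),5)
```

```text
can scene [ 669.7 -137.6] r 21.5 184 zmax 156.0 blue mid [ 669.3 -135.3  130.7]
can top [ 671. -140.] r 23.4 47 zmax 172.0 blue mid [ 670.8 -138.7  142.8]
t 13.0 at [ 660.8 -138.8   -4. ] to [ 657.2 -138.2   -4.2] shift [-3.6  0.5 -0.1] turn [-0.002  0.    -0.005] | per row [-0.7  0.1 -0. ] [-0.0004  0.0001 -0.0011] F [-3.7  0.7  0.7] gap 0.03
```

carry_out --increments '[[[1,-0.2,0],[0,0,0]],[[0,0,0],[0,0,0]]]'

```text
time_s: 13.2
eef_pos: [0.6611, -0.1388, -0.0043]
tool_rot: [0.341, 0.074, 0.937, -0.026]
wrist_force: [-6.6, 1.1, 2.8]
finger_gap: 0.0297
grasp_force: 2.8
```

Run:
```python
from h import *
can(); print(cur()[0]['wrist_force'].round(1))
```

```text
can scene [ 669.6 -137.7] r 21.5 180 zmax 159.0 blue mid [ 668.9 -136.9  131.9]
can top [ 670.6 -139.9] r 23.0 48 zmax 171.0 blue mid [ 671.4 -138.8  142.1]
[-5.6  0.8  2. ]
```

The tool stopped at x = 661 and the push force rose to 6.6 N, so the can is against the back wall. Backing straight out.

carry_out --increments '[[[-2,0.3,0],[0,0,0]],[[-5,0.8,0],[0,0,0]],[[-15,2.5,0],[0,0,0]],[[-30,5,0],[0,0,0]],[[-30,5,0],[0,0,0]],[[-20,3,10],[0,0,0]],[[0,0,20],[0,0,0]],[[0,0,0],[0,0,0]]]'

```text
time_s: 14.1
eef_pos: [0.561, -0.1229, 0.0287]
tool_rot: [0.343, 0.074, 0.936, -0.026]
wrist_force: [0.6, 0.4, 0.2]
finger_gap: 0.0296
grasp_force: 0.0
```

Run:
```python
from h import *
import pickle
can(); s=viewer.snapshot('scene'); t=viewer.snapshot('top'); P=cloud(t)
t0=pickle.load(open('top.pkl','rb')); P0=cloud(t0)
for lab,b in (('bottle',(185,140,230,172)),('cup',(135,165,160,192)),('tape',(134,208,156,230)),('drop',(346,208,364,226))):
    for Q in (P0,P):
        q=Q[b[1]:b[3],b[0]:b[2]].reshape(-1,3); q=q[q[:,2]>.01]; print(lab,len(q),q.mean(0).round(4),q[:,2].max().round(3),end=' | ')
    print()
a=cv2.resize(s['frame'][130:230,140:290],(480,320),interpolation=cv2.INTER_CUBIC); b=cv2.resize(t['frame'][135:185,180:310],(480,185),interpolation=cv2.INTER_CUBIC)
cv2.imwrite('pics/end.png',np.vstack([a,b])[...,::-1])
```

```text
can scene [ 670.  -137.6] r 21.5 171 zmax 157.0 blue mid [ 668.8 -135.5  130.5]
can top [ 671.3 -140.3] r 23.8 41 zmax 171.0 blue mid [ 671.  -138.6  141.3]
bottle 408 [0.6729 0.1194 0.0867] 0.171 | bottle 410 [0.6727 0.1197 0.0872] 0.173 | 
cup 200 [0.6087 0.3195 0.0331] 0.056 | cup 198 [0.6094 0.3196 0.033 ] 0.056 | 
tape 162 [0.4775 0.3289 0.0187] 0.025 | tape 162 [0.4774 0.3288 0.0187] 0.025 | 
drop 128 [ 0.4635 -0.3521  0.0604] 0.104 | drop 130 [ 0.4637 -0.352   0.0595] 0.102 |
```

View pics/end.png

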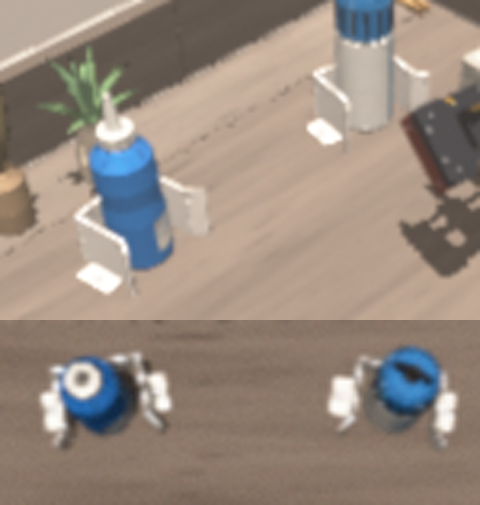

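The can stands upright in the holder at (364,70) in the scene half and (408,385) in the top half, axis (671,-140) mm against a home of (671,-140.5). The gripper is clear and the other objects match their starting measurements, so I'm handing in.

```bash
python3 -c "
from bench import workorder; print(workorder.sign_off())"
```

```text
the job is handed in; nothing more can be done
None
```

I pushed the spray can into the empty holder, where it stands upright against the back wall; the gripper is clear, the other objects measure as at the start, and the job is handed in (about 14 s used).

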